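# Close the desk riser's cable hole with its cap

### The arm

A 6-joint arm with a two-finger parallel gripper is mounted at the origin on the work surface. World frame = base frame: x ahead of the robot, y to its left, z up, the work surface at z = 0. Lengths are in mm, angles in degrees, forces in N, time in s.
With the tool pointing down it reaches from about 350 to 850 mm from the base axis. Payload 8.1 kg.
Tool frame: the origin (TCP) lies midway between the tips of the shut fingers; the grasp point (between the pads) lies 19 mm behind it (r.pinch_z is the distance from the TCP to the grasp point, in mm); z points along the fingers, y is the line along which they close (so a half turn about z gives the same grasp; the last joint's range is limited). The gripper opens to 85 mm and grips with 20 to 120 N. Pads are 22 mm wide; open, the fingers measure 114 mm over their backs; the gripper's body (76 mm by 85 mm) begins 54 mm behind the grasp point. The pads swing forward as they close: fully open they stand 13 mm farther back than shut.
Start: joints at [65.008, 7.471, 85.268, -0, 87.261, -4.893], TCP at [206.168, 563.471, 231.292] pointing down, gripper open.
Joint ranges: [-169.43, 169.43], [-51.17, 129.36], [1.28, 143.12], [-76.62, 256.62], [0, 156.53], [-152.29, 152.29]. Speed limits (degrees/s): [136.94, 136.94, 159.86, 180, 180, 180].

### API

Orientations are given as [roll, pitch, yaw] about the fixed x, y, z axes, in that order (R = Rz(yaw) Ry(pitch) Rx(roll)).
In Python, from bench import sensors, optics, job, r gives the robot as it stands.
- The arm moves only by the tool play_rows, never from a script. Its argument "motion" is a list that holds one entry, the list of rows, each a list of 6 numbers: the shift along the tool's x, y, z in cm, then the turn, a rotation vector about the tool's x, y, z in degrees. In form: [[[x, y, z, ax, ay, az], ...]]. A call has 1 to 5 rows; each row is the pose to reach, as a shift and turn from the pose commanded when the call began, along the tool's axes at that moment; what a row does not reach only later rows make up. A row lasts 1/10 s, in which the tool goes at most 50 mm and 8.59 degrees, less where a joint would pass 70% of its speed; a pose out of reach is approached as far as the arm can. A call with a gripper value outside its range is refused whole. "jaw" is the opening, from 0 (shut) to 1 (fully open), set as the call begins (left out, the last holds). The fingers move at their own pace and stop on an object; "squeeze" is the grip in N (left out, the last holds). Time passes only in rows, so rows that repeat a pose let the fingers close. It gives the time, the measured TCP pose, the force, the opening and the grip force at its end, in the units of the state.
- sensors.sense(): the state, without advancing time (a new reading comes with each control period).
- optics.snapshot(name): name is "scene" or "side" or "wrist"; returns a dict with "pixels" (420x560x3 uint8, red, green, blue), "mtx" (3x3 intrinsics, pixels), "R" (3x3) and "t" (3): a world point X has camera coordinates R X + t; the wrist camera has in their place "T_tool_cam" (4x4, takes a point from camera to tool coordinates, whose origin is the TCP and whose axes are the flange's). Camera axes: x right, y down, z forward; pixel columns grow to the right and rows downward; lengths in mm; the calibration is good to about 2 mm. A picture is of the moment at which its call begins: read the wrist's pose just before it. There is no depth.
- job.hand_in(): hands the job in; it is judged then, once.
The state is a dict: "time": time; "joint_pos": joint angles; "qd": joint speeds; "joint_efforts": joint torques, N m; "tool_pos": TCP position; "tcp_rot": TCP orientation; "ft_force": force on the tool from outside, world axes, zero at the start; "wrist_torque": the same for the moment, N m; "finger_gap": finger opening in mm; "grip_force": force on a finger pad.
Only numpy, scipy, OpenCV 4.12 (cv2) and the standard library are available. Lean on these libraries where they do the work, as an engineer would, in place of code of your own. Each camera call takes 0.05 s, during which the arm holds its last target. There are 200 camera calls.

### The job

Close the open cable hole in the desk riser: with the fingertips, nudge the loose round black cap along the board, over the metal rim, until it drops into the hole and lies fully home, level and flush with the rim. Push it only: do not pick it up, stand it on edge or push it off the riser. Leave the roll of tape, the mug and the mouse where they are.

Things in the scene. Friction and masses are not known exactly. Their poses are not given: they have to be found in the camera images.
- cap: Loose cable-hole cap: flat solid black plastic disc, 78 mm in diameter, 8 mm thick, about 40 g, a scored cable tab on top (its turn does not matter). Origin: centre of its underside; z is its axis (up). It starts flat on the riser's board, left or right of the hole, its centre 100 to 200 mm from the hole's.
- seat (a point): Centre of the hole's seat, at the height where the cap's underside rests when home (axes as the riser's). The hole is a round recess 83 mm in diameter (2.5 mm clearance all round the cap); its flat floor has an open cable throat 44 mm in diameter in the middle. The board's top lies 6 mm above this point, the rim's flat top 8 mm above it.
- rim (a point): Centre of the hole's raised metal rim, level with its flat top, 8 mm straight above the seat. The rim stands 2 mm over the board: flat from 83 to 90 mm in diameter, then a gentle bevel down to the board at 102 mm, up which the cap slides. Near the centre its leading edge dips in first; shoved on hard against the far wall it rears up. Once home, its top is flush with the rim.
- riser: Fixed desk riser (low monitor shelf): plywood board 240 mm (x) by 500 mm (y), 18 mm thick, its flat top 90 mm above the desk, on two panel legs. Origin: centre of its footprint, at desk height. x runs from its front edge (robot side) to its rear, y along its length to the left. The hole's axis is 45 mm from the origin along +x, at y = 0.
- tape: Bystander: roll of masking tape, a pale ring 96 mm outside, 76 mm inside, 25 mm high, lying flat on the riser on the other side of the hole from the cap. Origin: centre of its underside.
- mug: Bystander: white mug, 82 mm in diameter, 95 mm high, upright on the desk to the left of the riser. Origin: centre of its underside.
- mouse: Bystander: black computer mouse, about 110 by 60 by 37 mm, on a 3 mm mouse pad on the desk to the right of the riser. Origin: centre of its underside.
Mind the look-alikes: they are no part of the job. Several things have the shape of the cap; the one meant has the colours described above.

How it is judged (in metres and radians):
At the end, for the whole second after the job is handed in: The cap lies at rest in the hole: its centre within 4 mm of the hole's axis, its underside within 2 mm of the seat's height, tilted less than 0.04 rad (horizontal distance between cap and seat below 0.004 m and z of cap in the frame of seat between -0.002 and 0.002 m and angle between cap's own z axis and vertical below 0.04 rad and linear speed of cap below 0.01 m/s); the robot touches nothing.
It fails at once if the cap is lifted: its underside's centre rises more than 10 mm above the board (z of cap in the frame of seat above 0.016 m).
It fails at once if the cap is stood on edge (tilted more than 0.5 rad) (angle between cap's own z axis and vertical above 0.5 rad).
It fails at once if the cap falls off the riser or through the hole (z of cap in the frame of seat below -0.015 m).
It fails at once if the roll of tape, the mug or the mouse is moved more than 15 mm (distance of any of tape, mug, mouse from where it was at the start of the episode above 0.015 m).
It also fails if it takes over 40 s, if anything falls off the work surface, if the arm or the gripper's body presses on something with over 40 N, if the wrist force passes 120 N, or if a joint passes its speed limit or range.

## Working session

There is one attempt and no reset: what is moved stays moved. The work goes in short steps, Python scripts to look and compute and a tool call to move; the robot and the scene stay as the last step left them, time stands still between calls to the robot, and variables do not carry over. Pictures are saved under pics/ and viewed, at most 10 in all, crops included, and the job is handed in when it is done.

Besides the shell and the picture viewer there is one more tool, called after ">>>" by a JSON object that holds its "fn" and its "kwargs", one argument or row to a line. play_rows: Moves the arm, as the interface text tells. Its arguments: {"type":"object","properties":{"motion":{"type":"array","items":{"type":"array","items":{"type":"array","items":{"type":"number"}}}},"jaw":{"type":"number"},"squeeze":{"type":"number"}},"required":["motion"]}

```bash
mkdir -p pics; ls; python3 - <<'E'
from bench import sensors, optics, job, r
import cv2,numpy as np
s=sensors.sense();print(s['time'],s['tool_pos'],s['tcp_rot'])
for n in('scene','side'):
    d=optics.snapshot(n);cv2.imwrite(f'pics/{n}0.png',d['pixels'][...,::-1]);np.savez(f'{n}.npz',**d);print(n,d['mtx'],d['R'],d['t'])
E
```

```text
pics
0.0 [205.92580358 562.96201335 230.23356847] [-1.79893838e+02 -8.91088477e-03  1.59903045e+02]
scene [[402.13788503   0.         273.36089179]
 [  0.         402.13788503 208.8558356 ]
 [  0.           0.           1.        ]] [[-0.42481414  0.90523943 -0.00863282]
 [ 0.54495125  0.24809877 -0.80092143]
 [-0.72288386 -0.34494722 -0.59870723]] [ 248.07326617 -238.33906592 1710.54815096]
side [[380.94675523   0.         282.02167223]
 [  0.         380.94675523 208.10415243]
 [  0.           0.           1.        ]] [[-0.99679084 -0.07764546 -0.01947321]
 [-0.03677529  0.6602456  -0.75014887]
 [ 0.07110275 -0.74702539 -0.6609822 ]] [ 590.74070289  105.24105962 1177.27586045]
```

View pics/scene0.png

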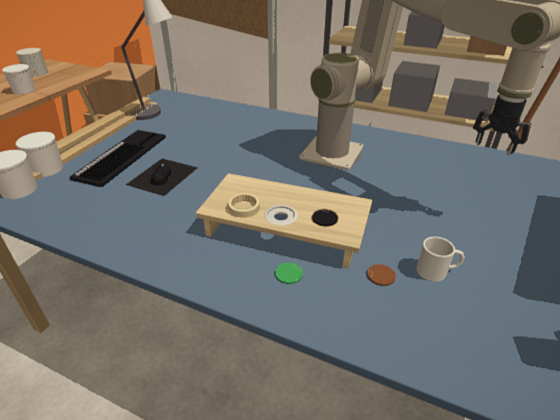

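View pics/side0.png

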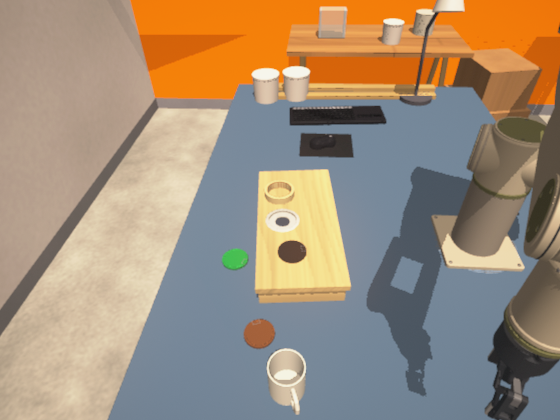

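Cap-shaped candidates in the scene view are a green disc (289,273) and a red-brown disc (381,274), both on the desk, and a black disc on the riser at (325,217), which is (292,252) in the side view. The black one fits the description: it is black and lies on the board left of the hole. The hole is at (281,215) and the tape at (244,205).

```bash
cat > h.py <<'E'
import numpy as np
def ray(d,uv,z):
    R,t,K=d['R'],d['t'],d['mtx']
    v=R.T@np.linalg.solve(K,[uv[0],uv[1],1]);c=-R.T@t
    return c+v*(z-c[2])/v[2]
def proj(d,X):
    p=d['mtx']@(d['R']@np.asarray(X,float)+d['t']);return p[:2]/p[2]
E
python3 - <<'E'
import cv2,numpy as np
from h import *
out=[]
for n,cu,hu,corn in(('scene',(325,217),(281,215),[(223,180),(371,205),(361,237),(200,208)]),('side',(292,252),(282,221),[(258,171),(330,169),(345,288),(257,292)])):
    d=np.load(n+'.npz');im=d['pixels']
    w=im[cu[1]-22:cu[1]+22,cu[0]-25:cu[0]+25].max(2)<75
    k,l,st,c=cv2.connectedComponentsWithStats(w.astype(np.uint8));i=l[22,25]
    uv=c[i]+[cu[0]-25,cu[1]-22];print(n,st[i],uv,'cap',ray(d,uv,97).round(1))
    w=(im[hu[1]-16:hu[1]+16,hu[0]-22:hu[0]+22].astype(int));b=(w[...,2]>w[...,0]*0.75)
    k,l,st,c=cv2.connectedComponentsWithStats(b.astype(np.uint8));i=1+st[1:,4].argmax()
    m=(l==i).astype(np.uint8);cs,_=cv2.findContours(m,0,1);e=cv2.fitEllipse(max(cs,key=len))
    uv=np.array(e[0])+[hu[0]-22,hu[1]-16];print(e,uv,'hole',ray(d,uv,91).round(1))
    print([ray(d,q,90).round(0) for q in corn])
    x,y=cu;out.append(cv2.resize(im[y-50:y+40,x-90:x+50],None,fx=4,fy=4,interpolation=2))
cv2.imwrite('pics/crop.png',cv2.resize(np.vstack(out),None,fx=.8,fy=.8)[...,::-1])
E
```

```text
scene [ 12  15  25  16 321] [324.34579439 217.48909657] cap [556.3 155.5  97. ]
((21.698820114135742, 15.454998970031738), (19.905881881713867, 32.88717269897461), 89.86493682861328) [280.69882011 214.45499897] hole [589.5  28.1  91. ]
[array([ 494., -232.,   90.]), array([427., 264.,  90.]), array([589., 277.,  90.]), array([ 662., -215.,   90.])]
side [   0    0   50   44 2200] [291.5 251.5] cap [552.5 159.8  97. ]
((22.130205154418945, 15.116510391235352), (22.416828155517578, 33.39265823364258), 89.30335235595703) [282.13020515 220.11651039] hole [588.1  31.   91. ]
[array([ 692., -214.,   90.]), array([ 442., -239.,   90.]), array([413., 267.,  90.]), array([630., 293.,  90.])]
```

View pics/crop.png

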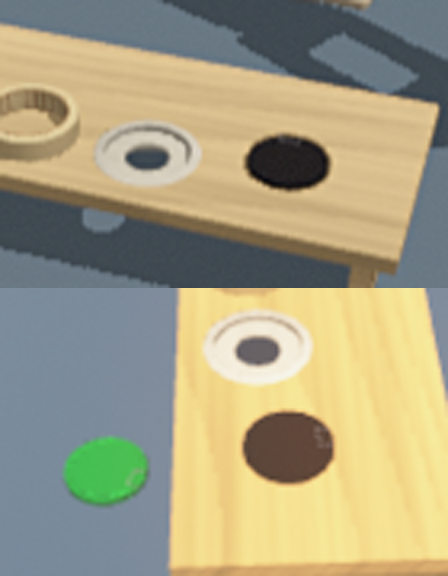

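The crop confirms it: the matte black disc with a scored tab lies on the board beside the white-metal rim. Next I move to behind the cap, high up, for a wrist look.

>>> {"fn": "play_rows", "kwargs": {
  "motion": [
    [[-4.2,-1.9,-0.7,0,0,0],[-8.4,-3.8,-1.4,0,0,0],[-12.6,-5.7,-2.1,0,0,0],[-16.8,-7.6,-2.8,0,0,0],[-21,-9.5,-3.5,0,0,0]]
  ],
  "jaw": 0.5
}}

```text
time: 0.6
tool_pos: [371.5, 400.5, 266.1]
tcp_rot: [-180.0, -0.0, 159.9]
ft_force: [0.0, 1.3, 0.1]
finger_gap: 43.2
grip_force: 0.0
```

>>> {"fn": "play_rows", "kwargs": {
  "motion": [
    [[-4.2,-1.9,-0.7,0,0,8],[-8.4,-3.8,-1.4,0,0,16],[-12.6,-5.7,-2.1,0,0,24],[-16.8,-7.6,-2.8,0,0,32],[-21,-9.5,-3.5,0,0,40]]
  ]
}}

```text
time: 1.1
tool_pos: [536.2, 239.0, 301.2]
tcp_rot: [-180.0, -0.0, 119.6]
ft_force: [0.0, 0.4, -0.1]
finger_gap: 42.7
grip_force: 0.0
```

>>> {"fn": "play_rows", "kwargs": {
  "motion": [
    [[0,0,0,0,0,8],[0,0,0,0,0,15],[0,0,0,0,0,15],[0,0,0,0,0,15]]
  ]
}}

```text
time: 1.5
tool_pos: [535.1, 240.7, 300.9]
tcp_rot: [-180.0, 0.0, 105.1]
ft_force: [-0.1, 0.3, -0.1]
finger_gap: 42.9
grip_force: 0.0
```

```bash
python3 - <<'E'
from bench import sensors, optics, job, r
import cv2,numpy as np
s=sensors.sense();print(s['time'],s['tool_pos'],s['tcp_rot'],s['finger_gap'],s['ft_force'])
d=optics.snapshot('wrist');cv2.imwrite('pics/w1.png',d['pixels'][...,::-1]);np.savez('w1.npz',pos=s['tool_pos'],rot=s['tcp_rot'],**d);print(d['mtx'],d['T_tool_cam'])
E
```

```text
1.5 [535.070619   240.73785414 300.86238386] [-1.79957002e+02  1.28050900e-03  1.05120099e+02] 42.885948258516045 [-0.13957643  0.31133014 -0.10216201]
[[354.43590572   0.         280.66975575]
 [  0.         354.43590572 205.22015947]
 [  0.           0.           1.        ]] [[-4.47896426e-04 -9.60782250e-01 -2.77303566e-01  7.00126848e+01]
 [ 9.99999896e-01 -4.04941798e-04 -2.12169962e-04 -6.84667392e-02]
 [ 9.15573288e-05 -2.77303632e-01  9.60782331e-01 -1.43191283e+02]
 [ 0.00000000e+00  0.00000000e+00  0.00000000e+00  1.00000000e+00]]
```

View pics/w1.png

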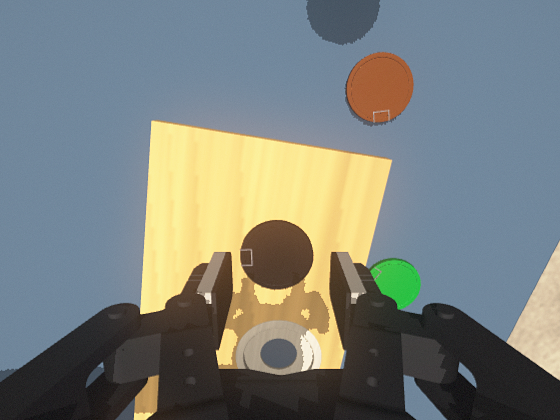

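The wrist view shows the cap at (277,254), and the rim centred near (279,355) with its lower edge hidden by the gripper. Now I compute positions and the push direction.

```bash
cat >> h.py <<'E'
from scipy.spatial.transform import Rotation as Ro
def wcam(f):
    w=np.load(f);T=np.eye(4);T[:3,:3]=Ro.from_euler('xyz',w['rot'],degrees=True).as_matrix();T[:3,3]=w['pos']
    M=np.linalg.inv(T@w['T_tool_cam']);return dict(mtx=w['mtx'],R=M[:3,:3],t=M[:3,3],pixels=w['pixels'])
E
python3 - <<'E'
import cv2
from h import *
d=wcam('w1.npz');im=d['pixels']
m=(im.max(2)<80).astype(np.uint8);m[:, :236]=0;m[:,320:]=0;m[:215]=0;m[293:]=0
k,l,st,c=cv2.connectedComponentsWithStats(m);i=l[250,280];cs,_=cv2.findContours((l==i).astype(np.uint8),0,1)
e=cv2.fitEllipse(max(cs,key=len));cap=ray(d,e[0],98);print(e,'cap',cap)
for x in(556,):print(ray(d,(279,353),84),ray(d,(279,320),90)-ray(d,(279,353),84))
v=im.copy()
for H in((589,29.5),):
    for rr,z,col in((51,90,(255,0,0)),(41.5,92,(0,255,0)),(22,84,(255,0,255))):
        p=np.array([proj(d,(H[0]+rr*np.cos(a),H[1]+rr*np.sin(a),z)) for a in np.linspace(0,6.28,80)])
        v=cv2.polylines(v,[np.int32(p*8)],True,col,1,shift=3)
p=np.array([proj(d,cap+39*np.array([np.cos(a),np.sin(a),0])) for a in np.linspace(0,6.28,80)])
v=cv2.polylines(v,[np.int32(p*8)],True,(255,0,0),1,shift=3)
cv2.imwrite('pics/w1c.png',cv2.resize(v[205:385,200:360],None,fx=3.3,fy=3.3)[...,::-1])
E
```

```text
((279.5, 209.5), (487.539794921875, 674.52783203125), 90.0) cap [542.60673397 207.12663499  98.        ]
[589.8235643   28.89404639  84.        ] [-12.82157801  47.90974705   6.        ]
```

View pics/w1c.png

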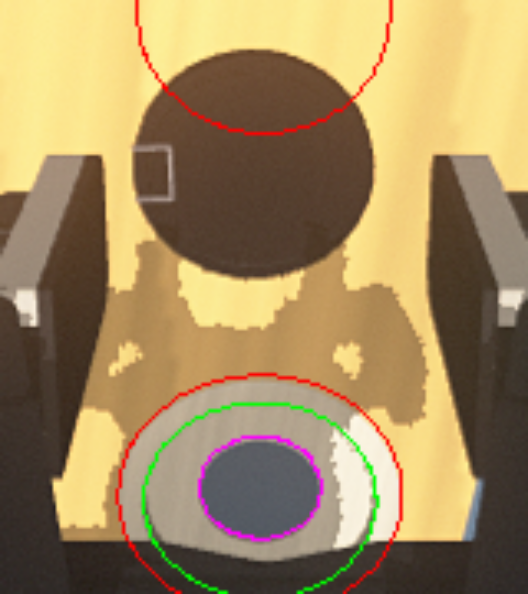

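The projected hole model at (589,29.5) matches the picture to within about 1 px. The cap ellipse fit went wrong because it merged with the clutter, but by its edges the cap is centred at about (276.8,254.4). I use that.

```bash
cat >> h.py <<'E'
def totool(dw,yaw):
    c,s=np.cos(np.radians(yaw)),np.sin(np.radians(yaw))
    return np.array([c*dw[0]+s*dw[1], s*dw[0]-c*dw[1]])  # tool x,y for tool pointing down
E
python3 - <<'E'
from h import *
d=wcam('w1.npz');w=np.load('w1.npz')
cap=ray(d,(276.8,254.4),98);H=np.array([589.3,29.3]);v=H-cap[:2];print(cap,v,np.hypot(*v),np.degrees(np.arctan2(*v[::-1])))
for D in(58,43): 
    tgt=cap[:2]-v/np.hypot(*v)*D;print(D,tgt,totool(tgt-w['pos'][:2],w['rot'][2]))
E
```

```text
[552.73158497 158.4372778   98.        ] [  36.56841503 -129.1372778 ] 134.21507178854813 -74.18921789192531
58 [536.92882867 214.2429486 ] [-26.06238468  -5.1171347 ]
43 [541.0157484  199.81044753] [-41.06129482  -4.93631872]
```

>>> {"fn": "play_rows", "kwargs": {
  "motion": [
    [[-0.5,-0.1,4,0,0,-0.7],[-1,-0.2,8,0,0,-0.7],[-1.5,-0.3,12,0,0,-0.7],[-2,-0.4,16,0,0,-0.7],[-2.4,-0.5,18.5,0,0,-0.7]]
  ]
}}

```text
time: 2.05
tool_pos: [534.4, 215.9, 112.6]
tcp_rot: [-179.8, 0.0, 105.8]
ft_force: [0.4, 0.2, 0.1]
finger_gap: 42.3
grip_force: 0.0
```

>>> {"fn": "play_rows", "kwargs": {
  "motion": [
    [[0,0,0.3,0,0,0],[0,0,0.6,0,0,0],[0,0,0.9,0,0,0],[0,0,1.1,0,0,0],[0,0,1.3,0,0,0]]
  ]
}}

```text
time: 2.55
tool_pos: [537.6, 216.7, 104.7]
tcp_rot: [179.9, -0.0, 105.6]
ft_force: [-0.6, -0.3, 0.8]
finger_gap: 42.5
grip_force: 0.0
```

>>> {"fn": "play_rows", "kwargs": {
  "motion": [
    [[0,0,0.2,0,0,0],[0,0,0.4,0,0,0],[0,0,0.6,0,0,0],[0,0,0.8,0,0,0],[0,0,0.8,0,0,0]]
  ]
}}

```text
time: 3.05
tool_pos: [536.3, 216.1, 94.8]
tcp_rot: [-180.0, 0.0, 105.6]
ft_force: [0.1, -0.5, -0.4]
finger_gap: 42.5
grip_force: 0.0
```

>>> {"fn": "play_rows", "kwargs": {
  "motion": [
    [[0,0,0.1,0,0,0],[0,0,0.2,0,0,0],[0,0,0.2,0,0,0]]
  ]
}}

```text
time: 3.35
tool_pos: [536.6, 216.2, 93.2]
tcp_rot: [-180.0, -0.0, 105.6]
ft_force: [-0.1, -0.4, 0.4]
finger_gap: 42.6
grip_force: 0.0
```

>>> {"fn": "play_rows", "kwargs": {
  "motion": [
    [[0,0,0.1,0,0,0],[0,0,0.2,0,0,0],[0,0,0.2,0,0,0]]
  ]
}}

```text
time: 3.65
tool_pos: [536.5, 216.2, 91.1]
tcp_rot: [-180.0, 0.0, 105.6]
ft_force: [0.7, -0.6, 0.5]
finger_gap: 42.9
grip_force: 0.0
```

>>> {"fn": "play_rows", "kwargs": {
  "motion": [
    [[0,0,0.1,0,0,0],[0,0,0.2,0,0,0],[0,0,0.2,0,0,0]]
  ]
}}

```text
time: 3.95
tool_pos: [536.5, 216.2, 89.1]
tcp_rot: [-180.0, -0.0, 105.6]
ft_force: [-0.2, -0.2, -0.3]
finger_gap: 42.6
grip_force: 0.0
```

>>> {"fn": "play_rows", "kwargs": {
  "motion": [
    [[0,0,0.1,0,0,0],[0,0,0.1,0,0,0]]
  ]
}}

```text
time: 4.15
tool_pos: [536.7, 216.2, 88.3]
tcp_rot: [180.0, 0.0, 105.6]
ft_force: [-0.1, 0.3, 0.1]
finger_gap: 42.7
grip_force: 0.0
```

>>> {"fn": "play_rows", "kwargs": {
  "motion": [
    [[0,0,0.1,0,0,0],[0,0,0.1,0,0,0]]
  ]
}}

```text
time: 4.35
tool_pos: [536.8, 216.3, 88.2]
tcp_rot: [180.0, 0.0, 105.6]
ft_force: [-3.1, -1.1, 6.5]
finger_gap: 42.4
grip_force: 3.5
```

Board contact came at about z 88.2. I lift 4.5 mm so the tips clear the rim, then push to just before the bevel.

>>> {"fn": "play_rows", "kwargs": {
  "motion": [
    [[0,0,-0.45,0,0,0],[-1.0,0,-0.45,0,0,0],[-1.6,0,-0.45,0,0,0],[-2.1,0,-0.45,0,0,0],[-2.6,0,-0.45,0,0,0]]
  ]
}}

```text
time: 4.85
tool_pos: [543.7, 190.5, 91.6]
tcp_rot: [-180.0, -0.0, 105.6]
ft_force: [0.1, 0.4, 0.4]
finger_gap: 42.7
grip_force: 0.2
```

>>> {"fn": "play_rows", "kwargs": {
  "motion": [
    [[-0.7,0,0,0,0,0],[-1.4,0,0,0,0,0],[-2.1,0,0,0,0,0],[-2.8,0,0,0,0,0],[-3.4,0,0,0,0,0]]
  ]
}}

```text
time: 5.35
tool_pos: [552.9, 157.7, 91.8]
tcp_rot: [-180.0, 0.0, 105.6]
ft_force: [1.0, 0.6, 0.7]
finger_gap: 42.8
grip_force: 0.1
```

```bash
cat > look.py <<'E'
from bench import sensors, optics
import cv2,numpy as np,sys
from h import *
n=sys.argv[1];s=sensors.sense();print(s['time'],s['tool_pos'],s['tcp_rot'],s['ft_force'])
d=optics.snapshot('wrist');np.savez(n+'.npz',pos=s['tool_pos'],rot=s['tcp_rot'],**d)
a=[cv2.resize(d['pixels'],(400,300),interpolation=3)]
e=optics.snapshot('side')['pixels'];a.append(cv2.resize(e[170:290,200:360],(400,300),interpolation=2))
e=optics.snapshot('scene')['pixels'];a.append(cv2.resize(e[170:260,220:340],(400,300),interpolation=2));a.append(a[-1]*0)
cv2.imwrite(f'pics/{n}.png',np.vstack([np.hstack(a[:2]),np.hstack(a[2:])])[...,::-1])
E
python3 look.py p1
```

```text
5.35 [552.9332639  157.74837776  91.75851284] [-1.79996011e+02  4.22536148e-03  1.05590650e+02] [0.98735877 0.61347851 0.73333644]
```

View pics/p1.png

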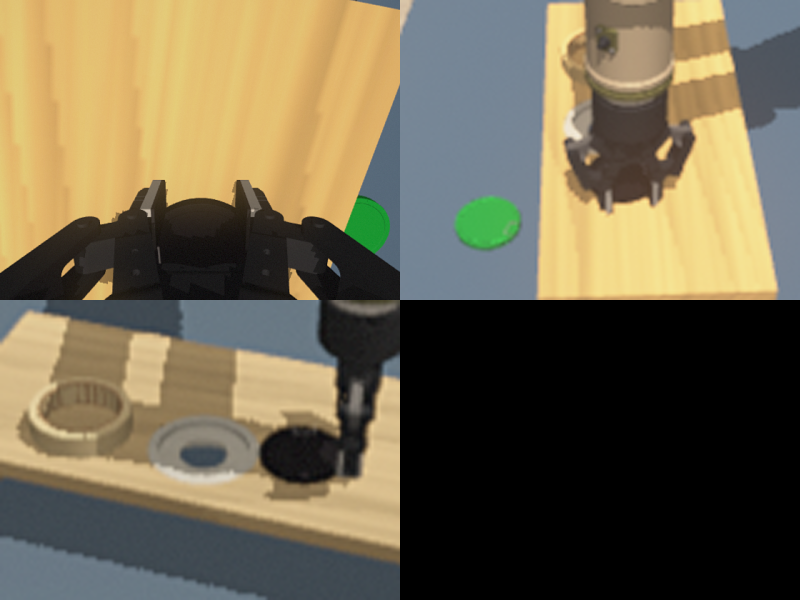

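The cap is pushed squarely between the two tips, with its leading edge about at the rim's bevel. In the scene crop the cap's left edge is at column 260 and its centre near (301,455). I estimate the push distance D from that.

```bash
python3 - <<'E'
from h import *
d=np.load('scene.npz');off=ray(d,(280.7,214.45),91)[:2]-[589.3,29.3]
d2=wcam('p1.npz')
c=ray(d,(310.4,216.5),98)[:2]-off;p=np.array([552.9,157.7])
print(off,c,totool(c-p,105.6), totool(np.array([589.3,29.3])-p,105.6), ray(d2,(279,277),98), totool((ray(d2,(279,277),98)[:2]-p),105.6))
E
```

```text
[ 0.17747006 -1.24028077] [570.00693607 117.75772483] [-43.07129846   5.73549098] [-133.45875505    0.52981246] [552.51750189 156.15465535  98.        ] [-1.3855568  -0.78398167]
```

>>> {"fn": "play_rows", "kwargs": {
  "motion": [
    [[-0.6,0,0,0,0,0],[-1.2,0,0,0,0,0],[-1.8,0.05,0,0,0,0],[-2.4,0.05,0,0,0,0],[-3.0,0.05,0,0,0,0]]
  ]
}}

```text
time: 6.0
tool_pos: [561.5, 129.2, 91.8]
tcp_rot: [180.0, 0.0, 105.6]
ft_force: [0.8, -0.1, 0.6]
finger_gap: 42.7
grip_force: 0.2
```

>>> {"fn": "play_rows", "kwargs": {
  "motion": [
    [[-0.6,0,0,0,0,0],[-1.2,0,0,0,0,0],[-1.8,0,0,0,0,0],[-2.4,0,0,0,0,0],[-3.0,0,0,0,0,0]]
  ]
}}

```text
time: 6.5
tool_pos: [569.5, 100.3, 91.8]
tcp_rot: [180.0, -0.0, 105.6]
ft_force: [0.0, 0.7, 1.0]
finger_gap: 42.7
grip_force: 0.3
```

>>> {"fn": "play_rows", "kwargs": {
  "motion": [
    [[-0.4,0,0,0,0,0],[-0.8,0,0,0,0,0],[-1.2,0,0,0,0,0],[-1.6,0,0,0,0,0],[-1.8,0,0,0,0,0]]
  ]
}}

```text
time: 7.0
tool_pos: [574.4, 83.1, 91.8]
tcp_rot: [180.0, 0.0, 105.6]
ft_force: [0.2, 0.8, 0.9]
finger_gap: 42.7
grip_force: 0.4
```

```bash
python3 look.py p2
```

```text
7.0 [574.35256678  83.10730272  91.79806594] [1.79996825e+02 2.46989991e-03 1.05593848e+02] [0.17993335 0.77726621 0.90883038]
```

View pics/p2.png

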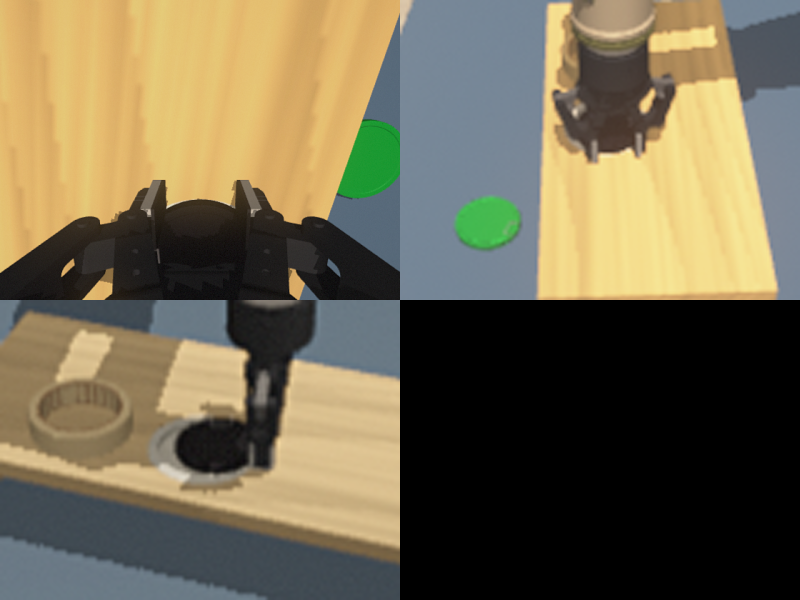

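The cap is on the rim with its leading edge over the hole, about 13 mm short of centre. From here I push slowly and watch the force.

>>> {"fn": "play_rows", "kwargs": {
  "motion": [
    [[-0.2,0,0,0,0,0],[-0.4,0,0,0,0,0],[-0.6,0,0,0,0,0],[-0.8,0,0,0,0,0],[-0.9,0,0,0,0,0]]
  ]
}}

```text
time: 7.65
tool_pos: [576.7, 74.5, 91.8]
tcp_rot: [-180.0, 0.0, 105.6]
ft_force: [-0.1, -0.4, -0.6]
finger_gap: 42.5
grip_force: 0.1
```

>>> {"fn": "play_rows", "kwargs": {
  "motion": [
    [[-0.1,0,0,0,0,0],[-0.2,0,0,0,0,0],[-0.2,0,0,0,0,0]]
  ]
}}

```text
time: 7.95
tool_pos: [577.2, 72.8, 91.8]
tcp_rot: [180.0, 0.0, 105.6]
ft_force: [-0.6, 0.1, 0.5]
finger_gap: 42.7
grip_force: 0.0
```

>>> {"fn": "play_rows", "kwargs": {
  "motion": [
    [[-0.1,0,0,0,0,0],[-0.1,0,0,0,0,0]]
  ]
}}

```text
time: 8.15
tool_pos: [577.5, 71.8, 91.8]
tcp_rot: [180.0, 0.0, 105.6]
ft_force: [0.3, 0.2, 0.5]
finger_gap: 42.9
grip_force: 0.0
```

```bash
python3 look.py p3
```

```text
8.15 [577.50964472  71.82992333  91.84499108] [1.79995989e+02 4.61598978e-03 1.05600412e+02] [0.27906367 0.22538623 0.49065212]
```

View pics/p3.png

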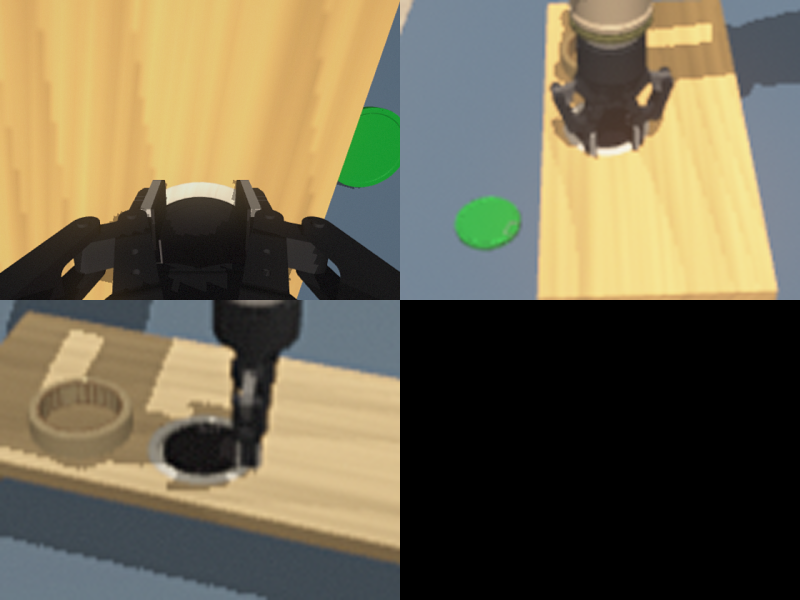

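The cap looks seated or nearly so, since the rim's rear crescent now shows. I back off and look from above.

>>> {"fn": "play_rows", "kwargs": {
  "motion": [
    [[0.3,0,0,0,0,0],[1.0,0,-2,0,0,0],[3,0,-6,0,0,0],[5,0,-10,0,0,0],[7,0,-13,0,0,0]]
  ]
}}

```text
time: 8.8
tool_pos: [558.9, 140.2, 224.7]
tcp_rot: [179.9, 0.0, 105.6]
ft_force: [0.6, 0.3, -0.2]
finger_gap: 42.5
grip_force: 0.0
```

>>> {"fn": "play_rows", "kwargs": {
  "motion": [
    [[0,0,0,0,0,0],[0,0,0,0,0,0],[0,0,0,0,0,0]]
  ]
}}

```text
time: 9.1
tool_pos: [557.9, 139.0, 220.2]
tcp_rot: [-179.9, -0.0, 105.6]
ft_force: [-0.3, -1.3, 0.2]
finger_gap: 42.9
grip_force: 0.0
```

```bash
python3 - <<'E'
from bench import sensors, optics
import cv2
from h import *
s=sensors.sense();print(s['time'],s['tool_pos'])
d=optics.snapshot('wrist');np.savez('w2.npz',pos=s['tool_pos'],rot=s['tcp_rot'],**d)
d=wcam('w2.npz');im=d['pixels'].copy()
u,v=proj(d,(589.3,29.3,92)).astype(int);print(u,v)
e=optics.snapshot('side')['pixels'];q=optics.snapshot('scene')['pixels']
a=cv2.resize(im[max(v-80,0):v+70,u-100:u+100],(800,600))[:580]
a=cv2.resize(a,(500,360))
b=[cv2.resize(x,(300,180),interpolation=2) for x in(e[190:250,230:330],q[185:245,230:330])]
cv2.imwrite('pics/w2.png',np.hstack([a,np.vstack(b)])[...,::-1])
E
```

```text
9.1 [557.92455809 138.95302939 220.20475694]
282 320
```

View pics/w2.png

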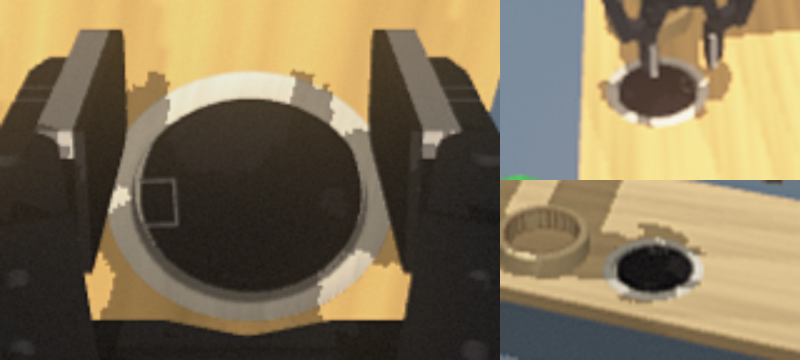

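The cap lies inside the rim. A dark gap shows at the far side and its near edge touches the rim's inner edge, so it is either home or slightly tilted. I press gently with shut fingers near its trailing edge to settle it and check the height.

>>> {"fn": "play_rows", "kwargs": {
  "motion": [
    [[-3,0,0,0,0,0],[-6,0,2,0,0,0],[-9.2,0.1,5,0,0,0],[-9.2,0.1,9,0,0,0],[-9.2,0.1,11.5,0,0,0]]
  ],
  "jaw": 0
}}

```text
time: 9.75
tool_pos: [582.5, 49.2, 102.6]
tcp_rot: [-179.7, -0.1, 105.4]
ft_force: [-0.7, 0.0, 0.4]
finger_gap: -0.1
grip_force: 0.0
```

>>> {"fn": "play_rows", "kwargs": {
  "motion": [
    [[0,0,0.2,0,0,0],[0,0,0.4,0,0,0],[0,0,0.6,0,0,0],[0,0,0.6,0,0,0]]
  ]
}}

```text
time: 10.15
tool_pos: [585.5, 51.1, 102.5]
tcp_rot: [179.8, 0.0, 105.6]
ft_force: [-0.1, -0.0, -0.5]
finger_gap: 0.1
grip_force: 0.0
```

>>> {"fn": "play_rows", "kwargs": {
  "motion": [
    [[0,0,0.2,0,0,0],[0,0,0.3,0,0,0],[0,0,0.3,0,0,0]]
  ]
}}

```text
time: 10.45
tool_pos: [584.4, 51.1, 98.0]
tcp_rot: [180.0, 0.0, 105.6]
ft_force: [-0.9, 0.2, -0.4]
finger_gap: -0.2
grip_force: 0.0
```

>>> {"fn": "play_rows", "kwargs": {
  "motion": [
    [[0,0,0.1,0,0,0],[0,0,0.2,0,0,0],[0,0,0.3,0,0,0],[0,0,0.3,0,0,0]]
  ]
}}

```text
time: 10.85
tool_pos: [584.1, 50.9, 94.5]
tcp_rot: [-180.0, -0.0, 105.6]
ft_force: [0.0, 0.4, -0.7]
finger_gap: 0.2
grip_force: 0.0
```

>>> {"fn": "play_rows", "kwargs": {
  "motion": [
    [[0,0,0.1,0,0,0],[0,0,0.2,0,0,0],[0,0,0.2,0,0,0]]
  ]
}}

```text
time: 11.15
tool_pos: [584.2, 51.0, 92.6]
tcp_rot: [-180.0, -0.0, 105.6]
ft_force: [-0.7, -0.2, -0.6]
finger_gap: 0.1
grip_force: 0.0
```

>>> {"fn": "play_rows", "kwargs": {
  "motion": [
    [[0,0,0.1,0,0,0],[0,0,0.1,0,0,0]]
  ]
}}

```text
time: 11.35
tool_pos: [584.5, 51.0, 92.1]
tcp_rot: [180.0, 0.0, 105.6]
ft_force: [-1.3, -0.4, 2.2]
finger_gap: -0.3
grip_force: 1.4
```

First contact came at z 92.1, exactly flush with the rim, so the trailing edge is down. I give it one small press, then retreat and confirm.

>>> {"fn": "play_rows", "kwargs": {
  "motion": [
    [[0,0,0.1,0,0,0],[0,0,0.1,0,0,0]]
  ]
}}

```text
time: 11.55
tool_pos: [584.5, 51.0, 92.1]
tcp_rot: [180.0, 0.0, 105.6]
ft_force: [-4.9, -0.3, 9.5]
finger_gap: -0.3
grip_force: 5.1
```

>>> {"fn": "play_rows", "kwargs": {
  "motion": [
    [[0,0,-1,0,0,0],[0,0,-4,0,0,0],[3,0,-8,0,0,0],[6,0,-12,0,0,0],[9,0,-16,0,0,0]]
  ]
}}

```text
time: 12.05
tool_pos: [559.7, 138.3, 252.7]
tcp_rot: [180.0, -0.0, 105.6]
ft_force: [0.2, 0.3, 0.8]
finger_gap: -0.4
grip_force: 0.0
```

>>> {"fn": "play_rows", "kwargs": {
  "motion": [
    [[0,0,0,0,0,0],[0,0,0,0,0,0],[0,0,0,0,0,0],[0,0,0,0,0,0]]
  ]
}}

```text
time: 12.45
tool_pos: [559.4, 136.8, 248.8]
tcp_rot: [-179.8, -0.0, 105.5]
ft_force: [-0.7, -0.4, 0.2]
finger_gap: 0.3
grip_force: 0.0
```

```bash
python3 - <<'E'
from bench import sensors, optics
import cv2
from h import *
s=sensors.sense();print(s['time'],s['tool_pos'])
d=optics.snapshot('wrist');np.savez('w3.npz',pos=s['tool_pos'],rot=s['tcp_rot'],**d)
d=wcam('w3.npz');im=d['pixels'].copy()
u,v=proj(d,(589.3,29.3,92)).astype(int);print(u,v)
for rr,col in((41.5,(0,255,0)),):
    p=np.array([proj(d,(589.3+rr*np.cos(a),29.3+rr*np.sin(a),92)) for a in np.linspace(0,6.28,80)])
im2=cv2.polylines(im.copy(),[np.int32(p*8)],True,(0,255,0),1,shift=3)
f=lambda x:cv2.resize(x[v-60:v+60,u-60:u+60],(400,400),interpolation=2)
cv2.imwrite('pics/w3.png',np.hstack([f(im),f(im2)])[...,::-1])
E
```

```text
12.45 [559.41749307 136.78354803 248.83815985]
281 300
```

View pics/w3.png

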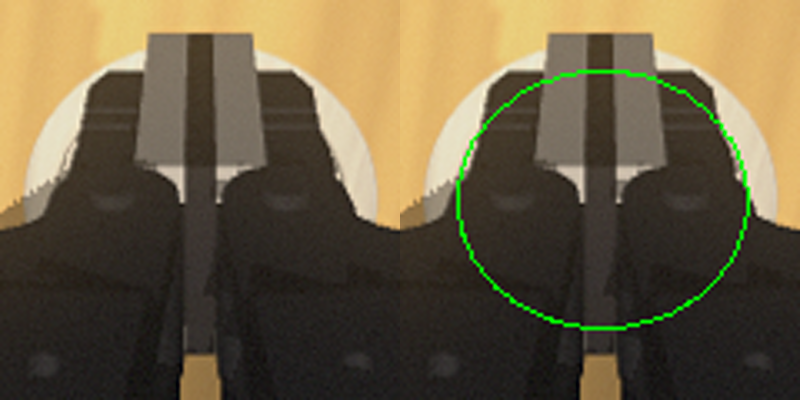

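The shut fingers hide the cap in this view. The earlier wrist picture (w2, taken before the press) shows it clearly, so I compare that outline numerically with a level cap at home height.

```bash
python3 - <<'E'
import cv2
from h import *
from scipy.optimize import least_squares
d=wcam('w2.npz');im=cv2.GaussianBlur(d['pixels'],(3,3),0).max(2).astype(float)
c0=proj(d,(588.5,31,92));A=np.linspace(0,2*np.pi,72,endpoint=False);pts=[]
for a in A:
    q=np.array([proj(d,(588.5+k*np.cos(a),31+k*np.sin(a),92)) for k in np.arange(33,46,.2)],np.float32)
    g=cv2.remap(im.astype(np.float32),q[:,0].reshape(1,-1),q[:,1].reshape(1,-1),1)[0]
    j=np.argmax(g>75) 
    if g.max()>75 and j>3: pts.append(q[j])
pts=np.array(pts);e=cv2.fitEllipse(pts);print(len(pts),e)
for off in((0,0),(-.6,2.2)):
  m=np.array([proj(d,(589.3+off[0]+39*np.cos(a),29.3+off[1]+39*np.sin(a),92)) for a in A],np.float32);print('model',cv2.fitEllipse(m))
print('centre',ray(d,e[0],92))
E
```

```text
72 ((281.865478515625, 318.9840393066406), (77.9922866821289, 88.93006896972656), 90.00947570800781)
model ((282.06060791015625, 319.37042236328125), (77.27500915527344, 88.72303771972656), 90.10948181152344)
model ((282.0778503417969, 317.10125732421875), (77.58975219726562, 88.90354919433594), 90.10408782958984)
centre [588.67771463  30.93464594  92.        ]
```

The outline matches a level cap at home height, within 0.7 px in size and 2 mm of centre. The press contact was also flush with the rim, so I hand in.

```bash
python3 -c "
from bench import job
print(job.hand_in())"
```

```text
the job is handed in; nothing more can be done
None
```

The black cap was pushed into the hole and lies level and flush with the rim by touch and camera; the job was handed in at about 12.5 s, with no verdict returned.

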